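# Cake safe: quarter-turn latch and upper tray

### The arm

A 6-joint arm with a two-finger parallel gripper is mounted at the origin on a cart in front of the work surface, level with it; the furniture and walls round the work are solid. World frame = base frame: x ahead of the robot, y to its left, z up, the work surface at z = 0. Lengths are in m, angles in degrees, forces in N, time in s.
With the tool pointing down it reaches from about 0.35 to 0.925 m from the base axis. Payload 6.4 kg.
Tool frame: the origin (TCP) lies at the very end of the fingers, on their centre line; the grasp point (between the pads) lies 19 mm behind it (manip.grasp_offset is the distance from the TCP to the grasp point, in m); z points along the fingers, y is the line along which they close (so a half turn about z gives the same grasp; the last joint's range is limited). The gripper opens to 85 mm and grips with 20 to 120 N. Pads are 22 mm wide; open, the fingers measure 114 mm over their backs; the gripper's body (76 mm by 85 mm) begins 54 mm behind the grasp point. The pads swing forward as they close: fully open they stand 13 mm farther back than shut.
Start: joints at [-82.053, 14.043, 89.255, -0, 76.702, -9.975], TCP at [0.2, -0.618, 0.196] pointing down, gripper open.
Joint ranges: [-179.41, 179.41], [-58.25, 129.5], [7.25, 145.43], [-54.29, 234.29], [11.92, 165.04], [-157.13, 157.13]. Speed limits (degrees/s): [147.25, 147.25, 180, 180, 180, 180].

### API

Orientations are given as a 3x3 rotation matrix whose columns are the frame's x, y, z axes.
In Python, from workcell import manip, viewer gives the robot as it stands. Calls block until the motion is done:
- manip.movep(position, orientation): joint-space move of the TCP to a pose.
- manip.movel(position, ori=None, rate=0.15): straight line of the TCP; ori=None keeps the orientation; rate is the mean speed in m/s.
- manip.goto_joints(angles): joint-space move.
- manip.open_jaws() and manip.grasp(grasp_force=None): open the fingers fully, or close them until they stop; grasp_force is the grip in N (None keeps the last).
- manip.wait(seconds).
- manip.ik(position, orientation): joint angles nearest the present ones, or None.
- manip.observe(): the state.
- viewer.camera(name): name is "scene" or "top" or "wrist"; returns (picture, depth): 420x560x3 uint8, red, green, blue; 420x560 float32, m along the optical axis (not along the pixel's ray), 0 where there is no reading.
- viewer.get_calibration(name): a dict with "K" (3x3 intrinsics, pixels), "R" (3x3) and "t" (3): a world point X has camera coordinates R X + t. Camera axes: x right, y down, z forward; pixel columns grow to the right and rows downward; lengths in m; the calibration is good to about 2 mm. The wrist camera is an equidistant fisheye: a pixel r from the principal point sees the ray r / f radians off the axis. A picture is of the moment at which its call begins: read the wrist's pose just before it. get_calibration takes no time and is no camera call; for the wrist camera it gives the pose at the moment of the call.
A pose or a line that the arm cannot do raises manip.MotionError and nothing moves.
- manip.hand_in(): hands the job in; it is judged then, once.
The state is a dict: "time": time; "qpos": joint angles; "dq": joint speeds; "joint_efforts": joint torques, N m; "tcp_pos": TCP position; "tcp_rot": TCP orientation; "ft_force": force on the tool from outside, world axes, zero at the start; "wrist_torque": the same for the moment, N m; "width": finger opening in m; "finger_force": force on a finger pad.
Only numpy, scipy, OpenCV 4.12 (cv2) and the standard library are available. Lean on these libraries where they do the work, as an engineer would, in place of code of your own. Each camera call takes 0.05 s, during which the arm holds its last target. There are 200 camera calls.

### The job

The tarts on the tray are still warm and must go into the cake safe as its upper tier: turn the latch knob on the safe's lid a quarter turn anticlockwise to release it, and swing the lid up and back until it stands open past upright (it stays there by itself). Then lift the tray by its handle and lower it level into the safe, so that all four corner holes drop over the four corner posts and the tray rests flat on their shoulders, with both tarts still lying on it. Do not drop the tray, do not push the other things on the worktop about, and leave the lid standing open so that the tarts can cool.

Things in the scene. Friction and masses are not known exactly. Their poses are not given: they have to be found in the camera images.
- cake_safe: fixed white steel box, 240 mm (its x) by 165 mm (its y) by 115 mm high, walls 6 mm, open-topped under its lid; origin at the centre of its underside on the worktop, z up. The lid's hinge runs along its +y long side (the robot's left), the latch is at the middle of its -y long side. Two tarts lie fixed on its floor, below the posts' shoulders. Wall cupboards hang behind it, beyond x = 0.57 m, from z = 0.44 m up
- seat (a point): where the tray's origin belongs: midway between the four steel corner posts inside the safe, at the height of their shoulders, 42 mm above the worktop; axes as the safe's. The posts stand at x = +-88, y = +-42 mm: 20 mm thick up to the shoulder, then a pin 8 mm thick to 56 mm above the worktop that tapers to a point at 66 mm
- lid (a joint): angle of the lid, rad: 0 shut, 1.57 upright, stop at 1.75. Wooden frame with a clear pane, 240 x 163 x 8 mm, 0.3 kg; its top face is 124 mm above the worktop when shut. The hinge is stiff (0.45 N m): the lid stays at any angle, opening takes about 6 N at the knob. Latched, it lifts only 0.01 rad. Its -y edge swings up and over towards +y, about the safe's -x direction
- lid_hinge (a point): middle of the lid's hinge axis (which runs along the cake safe's x), 120 mm above the worktop, at y = +79 mm of the cake safe
- lid_edge (a point): middle of the lid's free edge, 161.5 mm from the hinge axis; moves with the lid
- knob (a joint): angle of the latch knob, rad, growing anticlockwise seen from outside the lid (from above when shut): 0 latched (wing parallel to the hinge), stop at 1.5 (released, wing square to the hinge); starts between 0 and 0.2. The cam under the lid leaves its strike at about 1.2. Turning takes about 0.06 N m; the knob stays where it is left
- knob_grip (a point): grip point on the knob's axis, 29 mm above the lid's top face, 128.5 mm from the hinge axis, 33 mm from the lid's free edge. The knob is a dark steel wing, 48 mm long (its x), 12 mm thick (its y), flat-sided, from 11 to 42 mm above the lid, on a foot 48 mm across; z points away from the lid. Pinched across its 12 mm once released, it pivots between the pads as the lid swings
- tray: loose flat aluminium tray, 200 mm (its x) by 108 mm (its y), floor 5 mm thick, rim 13 mm high, about 0.26 kg and two tarts of 55 g; origin at the centre of its underside, z up. Through holes 13 mm wide at x = +-88, y = +-42 mm. It fits the posts either way round (half turn)
- tray_handle (a point): centre of the tray's handle, 55 mm above the tray's underside: a wooden bar along the tray's y, 76 mm long, 12 mm thick (tray x), from 48 to 62 mm above the underside, on two thin uprights at y = +-30 mm
- tart_1: jam tart, 66 mm across, 22 mm high, lying loose on the tray near x = +55 mm; origin at the centre of its underside
- tart_2: the other jam tart, the same size, lying loose on the tray near x = -55 mm
- mug_between: stripy stoneware mug, about 80 mm wide and 92 mm high, on the worktop between the cake safe and the tray; a bystander; origin at the centre of the underside
- mug_back: another such mug at the back right; a bystander
- honey_jar: glass honey jar with a green cap, 70 mm wide, 84 mm high, at the back; a bystander
- lemon: lemon, 76 x 56 x 55 mm, at the back right; a bystander
- teaspoon: teaspoon, 138 mm long, 13 mm high, lying at the back of the gap between the cake safe and the tray; a bystander
Mind the look-alikes: they are no part of the job. What is meant by the tart_1 is not green or yellow, and is the larger of those in its own colour.

How it is judged:
By the outcome, as a careful person would: the job done as asked, in the order asked, and still so for the second after the job is handed in, with the robot touching nothing.
It also fails if it takes over 72 s, if anything falls off the work surface, if the arm or the gripper's body presses on something with over 40 N, if the wrist force passes 120 N, or if a joint passes its speed limit or range.

## Working session

There is one attempt and no reset: what is moved stays moved. The work goes in short steps, each a Python script; the robot and the scene stay as the last script left them, time stands still between calls to the robot, and variables do not carry over. Pictures are saved under pics/ and viewed, at most 14 in all, crops included, and the job is handed in when it is done.

```bash
mkdir -p pics; ls
cat > h.py <<'E'
import numpy as np, cv2
from workcell import manip, viewer
def shot(name,fn=None):
    c=viewer.get_calibration(name); im,d=viewer.camera(name)
    if fn: cv2.imwrite('pics/'+fn,cv2.cvtColor(im,cv2.COLOR_RGB2BGR))
    return im,d,c
def cloud(d,c):  # pinhole cameras
    K=np.array(c['K']);R=np.array(c['R']);t=np.array(c['t'])
    v,u=np.mgrid[:d.shape[0],:d.shape[1]]
    P=np.stack([(u-K[0,2])/K[0,0]*d,(v-K[1,2])/K[1,1]*d,d],-1)
    return (P-t)@R
E
python3 - <<'E'
from h import *
for n in('scene','top'):
    im,d,c=shot(n,n+'0.png'); np.savez(n+'0.npz',im=im,d=d,P=cloud(d,c))
    print(n,c)
o=manip.observe();print(o['time'],o['tcp_rot'],manip.grasp_offset)
E
```

```text
pics
scene {'K': array([[530.34844813,   0.        , 286.46829675],
       [  0.        , 530.34844813, 209.72674132],
       [  0.        ,   0.        ,   1.        ]]), 'R': array([[-0.64457481, -0.76453725,  0.00247119],
       [-0.35703474,  0.29815164, -0.8852298 ],
       [ 0.67605437, -0.57147913, -0.46514739]]), 't': array([0.30397746, 0.30617393, 1.24556232])}
top {'K': array([[468.43782706,   0.        , 285.01887201],
       [  0.        , 468.43782706, 202.51851483],
       [  0.        ,   0.        ,   1.        ]]), 'R': array([[ 0.01922233, -0.9997905 ,  0.00703329],
       [-0.99790991, -0.01961931, -0.06157026],
       [ 0.06169535, -0.00583506, -0.99807797]]), 't': array([-0.06624503,  0.54576137,  1.30813358])}
0.1 [[ 9.51472165e-01  3.07734687e-01 -2.84805866e-04]
 [ 3.07734694e-01 -9.51470540e-01  1.78038359e-03]
 [ 2.76901395e-04 -1.78163008e-03 -9.99998375e-01]] 0.0187
```

Run:
```python
import cv2
a=cv2.imread('pics/scene0.png');b=cv2.imread('pics/top0.png')
print(a.shape)
```

```text
(420, 560, 3)
```

View pics/top0.png

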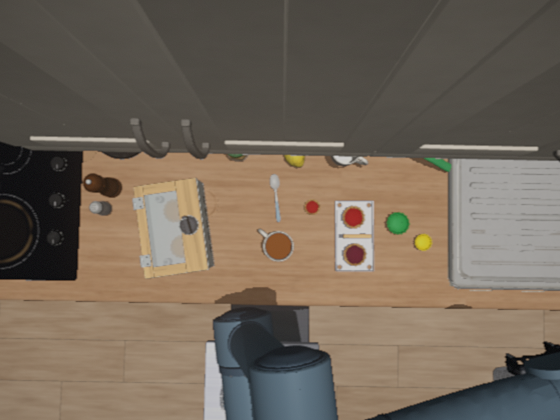

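View pics/scene0.png

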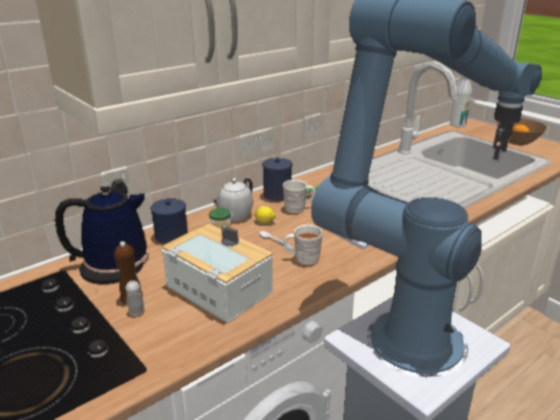

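The top view shows the safe at about (172,228) with its latch knob at (190,226), the tray at (354,236) with its handle along the columns at row 236, and the mug between at (278,247). The scene view shows the lid shut, with the cupboards above and behind it.

Run:
```python
from h import *
z=np.load('top0.npz');P=z['P'];im=z['im'].astype(int);d=z['d']
hsv=cv2.cvtColor(z['im'],cv2.COLOR_RGB2HSV)
def rect(m,n):
    Q=P[m][:,:2].astype(np.float32);r=cv2.minAreaRect(Q);print(n,m.sum(),r,'z',np.median(P[m][:,2]));return r
box=np.zeros(d.shape,bool);box[165:290,120:230]=1
ok=d>0
m=box&ok&(abs(P[...,2]-.124)<.006); 
m=cv2.morphologyEx(m.astype(np.uint8),cv2.MORPH_OPEN,np.ones((3,3)))>0
rect(m,'lid')
ang=None
mk=box&ok&(P[...,2]>.145)&(P[...,2]<.18); rect(mk,'knob')
print(P[mk][:,2].max())
b2=np.zeros(d.shape,bool);b2[190:285,320:385]=1
mt=b2&ok&(hsv[...,1]<60)&(hsv[...,2]>110); rect(mt,'tray')
mh=b2&ok&(P[...,2]>.045); rect(mh,'handle')
mh=b2&ok&(P[...,2]>.018)&(P[...,2]<.04)&(hsv[...,1]>100); rect(mh,'tarts')
b3=np.zeros(d.shape,bool);b3[225:270,250:300]=1
rect(b3&ok&(P[...,2]>.03),'mug'); rect(b3&ok&(P[...,2]>.08),'mugtop')
crop=z['im'][165:290,120:400]
cv2.imwrite('pics/c1.png',cv2.cvtColor(cv2.resize(crop,(800,357),interpolation=cv2.INTER_CUBIC),cv2.COLOR_RGB2BGR))
```

```text
lid 5116 ((0.46953415870666504, 0.24353349208831787), (0.2401137799024582, 0.17076081037521362), 9.50218677520752) z 0.12248695398552831
knob 112 ((0.47753363847732544, 0.19210098683834076), (0.04637192562222481, 0.012674836441874504), 18.81015968322754) z 0.1639415070100113
0.17038291318759058
tray 1873 ((0.457990825176239, -0.25372302532196045), (0.20330189168453217, 0.10816728323698044), 0.7786228060722351) z 0.004864688439534607
handle 112 ((0.45802950859069824, -0.25447526574134827), (0.00824586022645235, 0.0743909478187561), 1.0974968671798706) z 0.06190330508403873
tarts 663 ((0.45787757635116577, -0.25063973665237427), (0.1599319726228714, 0.060010239481925964), 1.7070536613464355) z 0.02286087994254698
mug 766 ((0.42788100242614746, -0.03072435036301613), (0.09814005345106125, 0.08049535751342773), 83.32755279541016) z 0.06692644025327882
mugtop 164 ((0.430542916059494, -0.03901160508394241), (0.08767041563987732, 0.07995783537626266), 14.142290115356445) z 0.0882377444274759
```

View pics/c1.png

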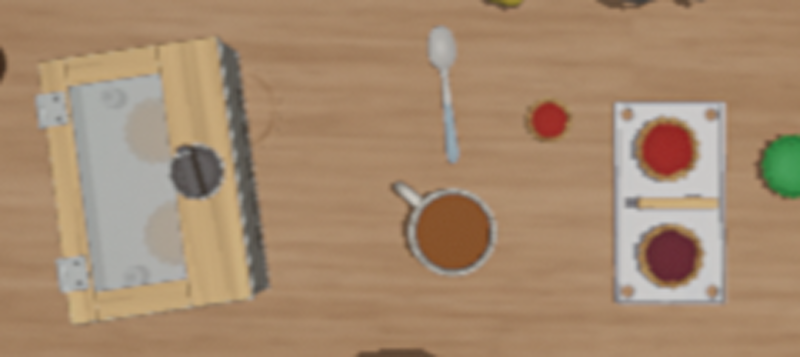

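The crop shows the knob wing about 10° off the hinge direction, with the lid's hinges on its left (+y) side. The tray lies clear, with its handle between the tarts. All sizes and heights agree with those given, so I'm moving to the knob.

```bash
cat >> h.py <<'E'
def down(yaw_y):  # tool down, closing axis at world yaw (deg)
    a=np.radians(yaw_y);y=np.array([np.cos(a),np.sin(a),0]);z=np.array([0,0,-1.])
    return np.stack([np.cross(y,z),y,z],1)
def st(tag=''):
    o=manip.observe();print(tag,'t%.1f'%o['time'],np.round(o['tcp_pos'],4),'F',np.round(o['ft_force'],1),'T',np.round(o['wrist_torque'],2),'w%.4f'%o['width'],'q6 %.1f'%o['qpos'][5]);return o
YAW=9.5; SAFE=np.array([.4693,.2409,0]); 
def s2w(p,S=None,yaw=None):
    a=np.radians(YAW if yaw is None else yaw);c,s=np.cos(a),np.sin(a)
    return (SAFE if S is None else S)+np.array([c*p[0]-s*p[1],s*p[0]+c*p[1],p[2]])
E
python3 - <<'E'
from h import *
manip.movep([.22,-.42,.28],down(-62)); st()
k=s2w([0,-.0495,0])
manip.movep([k[0],k[1],.25],down(-71.2)); st()
im,d,c=shot('wrist','w1.png'); print(c)
manip.movel([k[0],k[1],.139],rate=.15); st('down')
manip.grasp(50); o=st('grip')
E
```

```text
t1.0 [ 0.2199 -0.4204  0.2797] F [-0.2 -0.5  0.3] T [ 0.03 -0.   -0.02] w0.0856 q6 -14.1
 t3.3 [0.4778 0.1914 0.25  ] F [ 0.7  0.2 -0.4] T [-0.03  0.01  0.01] w0.0852 q6 80.5
{'K': array([[325.1922621 ,   0.        , 283.21078018],
       [  0.        , 325.1922621 , 210.9757371 ],
       [  0.        ,   0.        ,   1.        ]]), 'R': array([[ 0.32184112, -0.9467931 , -0.00105424],
       [-0.91101844, -0.30998313,  0.27194826],
       [-0.25780554, -0.08656371, -0.9623113 ]]), 't': array([0.02733696, 0.44399001, 0.56965713])}
down t4.3 [0.4783 0.1922 0.1401] F [-0.2  0.1  0.4] T [-0.    0.06  0.01] w0.0852 q6 80.5
grip t5.0 [0.4775 0.1921 0.139 ] F [-0.2  0.1  0.6] T [0.04 0.02 0.01] w-0.0000 q6 80.5
```

View pics/w1.png

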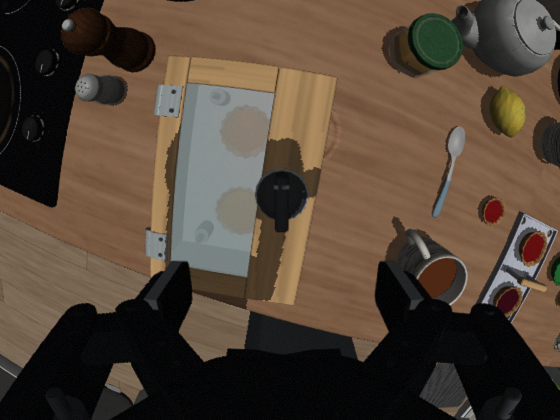

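The wrist view shows the knob wing at (283,200), square to the closing line as wanted, but the jaws closed on nothing. I'll check the knob's position with this wrist view.

```bash
cat >> h.py <<'E'
def wproj(X,c):
    p=np.array(c['R'])@np.asarray(X,float)+c['t'];r=np.hypot(p[0],p[1]);th=np.arctan2(r,p[2]);K=c['K']
    return np.array([K[0,2]+K[0,0]*th*p[0]/r,K[1,2]+K[1,1]*th*p[1]/r])
def wcloud(d,c):
    K=np.array(c['K']);v,u=np.mgrid[:d.shape[0],:d.shape[1]]
    a=(u-K[0,2])/K[0,0];b=(v-K[1,2])/K[1,1];th=np.hypot(a,b)+1e-9
    t=np.tan(th)/th
    P=np.stack([a*t*d,b*t*d,d],-1);return (P-np.array(c['t']))@np.array(c['R'])
E
python3 - <<'E'
from h import *
o=st()
manip.open_jaws(); manip.movel([.4775,.1921,.25])
im,d,c=shot('wrist','w2.png'); np.savez('w2.npz',im=im,d=d,P=wcloud(d,c))
for X in([.4775,.1921,.166],[.4775,.1921,.124]): print(wproj(X,c))
P=wcloud(d,c);box=np.zeros(d.shape,bool);box[150:250,240:330]=1
m=box&(d>0)&(P[...,2]>.15)&(P[...,2]<.175);print(m.sum(),P[m].mean(0),P[m].max(0),P[m].min(0)); print(cv2.minAreaRect(P[m][:,:2].astype(np.float32)))
m=box&(d>0)&(P[...,2]>.129)&(P[...,2]<.14);print('foot',m.sum(),P[m].mean(0))
st()
E
```

```text
t5.0 [0.4775 0.1921 0.139 ] F [-0.2  0.1  0.6] T [0.04 0.02 0.01] w-0.0000 q6 80.5
[283.01861615 203.78768757]
[283.1133538  192.64430693]
789 [0.47842206 0.19286831 0.16496445] [0.49953699 0.20438999 0.16727108] [0.45329914 0.18001501 0.15027213]
((0.47691601514816284, 0.19205793738365173), (0.046310167759656906, 0.012378561310470104), 19.831117630004883)
foot 1252 [0.47775876 0.19266326 0.13303535]
 t6.8 [0.4767 0.192  0.2484] F [ 0.3 -0.5  0.5] T [-0.    0.03  0.01] w0.0852 q6 80.5
```

Run:
```python
from h import *
manip.movel([.4772,.1921,.139],down(-70.5),rate=.15); st('down')
manip.grasp(50); o=st('grip');print(o['finger_force'])
im,d,c=shot('wrist','w3.png'); print(wproj(o['tcp_pos'],c))
cv2.imwrite('pics/w3c.png',cv2.cvtColor(cv2.resize(im[150:420,100:460],(720,540)),cv2.COLOR_RGB2BGR))
```

```text
down t7.7 [0.4779 0.1922 0.1399] F [-0.1 -0.1  0.6] T [-0.01  0.    0.01] w0.0856 q6 79.8
grip t8.4 [0.4772 0.1921 0.139 ] F [-0.4 -0.2  0.4] T [ 0.06  0.05 -0.08] w0.0001 q6 79.8
0.0
[282.54942405 240.69864972]
```

View pics/w3c.png

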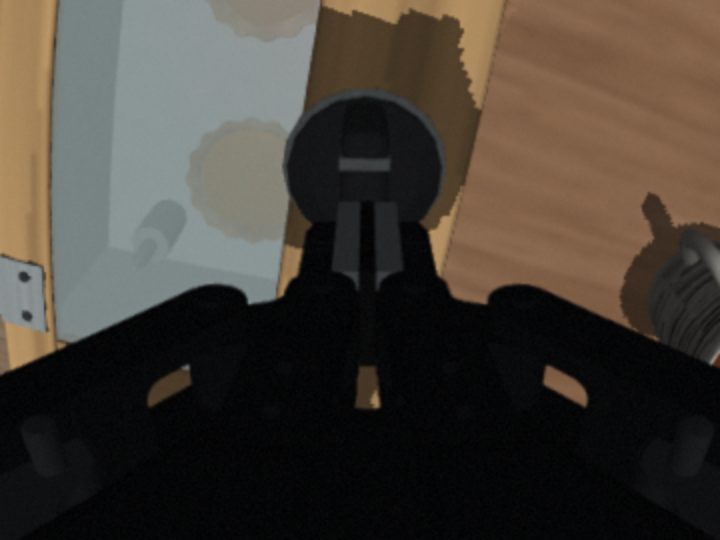

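The crop shows the two fingertips nearly touching at about (365,235), with the wing's end at (365,163). The tips seem to be above the wing, so I'll check with the depth.

Run:
```python
from h import *
im,d,c=shot('wrist'); P=wcloud(d,c)
for cy in (100,130,150,158,163,168,180,195,203,215,235,260,268,280,300):
    v=150+cy//2
    print(cy,*[(np.round(P[v,100+cx//2],3).tolist(),im[v,100+cx//2].tolist()) for cx in (345,366,390)])
a=np.radians(19.5);w=np.array([np.cos(a),np.sin(a),0]);k=np.array([.4772,.192,0])
for s in(-.024,.0,.024):
  for z in(.135,.166): print(s,z,(wproj(k+s*w+[0,0,z],c)-[100,150])*2)
```

```text
100 ([0.496, 0.205, 0.129], [24, 26, 26]) ([0.498, 0.199, 0.13], [20, 19, 21]) ([0.5, 0.192, 0.128], [42, 45, 46])
130 ([0.496, 0.204, 0.16], [15, 14, 14]) ([0.499, 0.199, 0.164], [16, 17, 16]) ([0.493, 0.19, 0.135], [19, 20, 22])
150 ([0.493, 0.203, 0.165], [18, 19, 20]) ([0.495, 0.198, 0.166], [23, 22, 23]) ([0.487, 0.188, 0.134], [22, 22, 24])
158 ([0.491, 0.202, 0.165], [52, 53, 54]) ([0.493, 0.197, 0.165], [40, 41, 42]) ([0.485, 0.187, 0.135], [34, 34, 36])
163 ([0.49, 0.202, 0.165], [63, 65, 67]) ([0.492, 0.197, 0.166], [63, 67, 67]) ([0.484, 0.187, 0.135], [32, 34, 35])
168 ([0.489, 0.202, 0.166], [56, 58, 59]) ([0.49, 0.196, 0.165], [62, 64, 65]) ([0.482, 0.186, 0.135], [30, 31, 32])
180 ([0.485, 0.2, 0.165], [20, 23, 22]) ([0.487, 0.195, 0.166], [22, 23, 25]) ([0.479, 0.185, 0.135], [22, 23, 25])
195 ([0.481, 0.199, 0.165], [18, 16, 18]) ([0.484, 0.194, 0.166], [24, 24, 25]) ([0.474, 0.183, 0.135], [21, 22, 23])
203 ([0.486, 0.2, 0.18], [32, 34, 34]) ([0.487, 0.195, 0.179], [7, 6, 8]) ([0.488, 0.19, 0.178], [33, 37, 38])
215 ([0.485, 0.2, 0.185], [38, 40, 41]) ([0.487, 0.195
[... 161 characters left out ...]
8, 39, 41])
260 ([0.485, 0.199, 0.206], [37, 40, 39]) ([0.487, 0.195, 0.207], [4, 4, 3]) ([0.489, 0.191, 0.208], [35, 36, 38])
268 ([0.485, 0.199, 0.209], [37, 41, 41]) ([0.487, 0.195, 0.21], [8, 5, 6]) ([0.489, 0.191, 0.211], [37, 40, 40])
280 ([0.487, 0.199, 0.217], [5, 6, 6]) ([0.485, 0.194, 0.211], [9, 9, 10]) ([0.489, 0.192, 0.217], [6, 7, 6])
300 ([0.487, 0.199, 0.224], [1, 0, 3]) ([0.481, 0.193, 0.211], [11, 11, 10]) ([0.49, 0.192, 0.224], [8, 8, 10])
-0.024 0.135 [365.47631992 248.64957786]
-0.024 0.166 [365.1806604  300.48692921]
0.0 0.135 [365.4899268  176.71204725]
0.0 0.166 [365.17323042 219.71033961]
0.024 0.135 [365.5133079   98.27875828]
0.024 0.166 [365.18027767 128.74471957]
```

The depth puts the fingertips at z≈0.179 when the reported TCP is 0.139, while the knob top reads 0.166 in both cameras. So the real fingers end about 40 mm short of the reported TCP. I'll correct for that and check it at the grip.

```bash
cat >> h.py <<'E'
TO=.040  # real fingertips lie this far behind the reported TCP
def tip(x,y,z): return [x,y,z-TO]
E
python3 - <<'E'
from h import *
manip.open_jaws(); manip.movel(tip(.4772,.1921,.141),rate=.08); st('down')
manip.grasp(60); o=st('grip');print(o['finger_force'])
if .009<o['width']<.016:
    q=np.array(o['qpos']);
    for f in (.25,.5,.75,1):
        q2=q.copy();q2[5]-=76*f;manip.goto_joints(q2);o=st('turn')
        if abs(o['wrist_torque'][2])>3: break
    P=shot('top','top2.png')
E
```

```text
down t9.9 [0.4771 0.1921 0.1007] F [ 0.3 -0.5 -0.1] T [-0.02 -0.04 -0.  ] w0.0853 q6 79.8
grip t10.6 [0.477  0.1929 0.1014] F [-2.7  4.6  4. ] T [ 0.61  0.47 -0.08] w0.0110 q6 79.8
59.91979658603668
turn t11.0 [0.4769 0.193  0.1014] F [-1.4  2.6  0. ] T [0.29 0.16 0.05] w0.0107 q6 60.9
turn t11.4 [0.4769 0.193  0.1014] F [-2.   2.8  1.5] T [0.45 0.26 0.01] w0.0111 q6 42.0
turn t11.9 [0.4768 0.1931 0.1013] F [-2.8  4.2  1.6] T [0.64 0.33 0.02] w0.0114 q6 23.0
turn t12.3 [0.4767 0.1932 0.1013] F [-2.7  4.4  2.6] T [0.69 0.37 0.04] w0.0112 q6 4.0
```

```bash
cat > swing.py <<'E'
from h import *
def pose(th,depth=.012):
    c,s=np.cos(th),np.sin(th)
    p=s2w([0,.079-.1285*c+.033*s,.120+.1285*s+.033*c])
    b=np.radians(-4.1); n=s2w([np.cos(b),np.sin(b)*c,-np.sin(b)*s],S=np.zeros(3))
    z=np.array([0,0,-1.]);z-=n*(n@z);z/=np.linalg.norm(z)
    R=np.stack([np.cross(n,z),n,z],1)
    return p+z*(depth+TO),R
if __name__=='__main__':
    for th in list(np.arange(.1,1.65,.14))+[1.68]:
        p,R=pose(th); manip.movel(p,R,rate=.12); o=st('%.2f'%th)
        if np.linalg.norm(o['ft_force'])>45 or o['width']<.006: print('STOP');break
    shot('top','top3.png');shot('scene','scene3.png')
    import cv2
    cv2.imwrite('pics/b3.png',np.hstack([cv2.imread('pics/top3.png')[120:300,60:320],cv2.imread('pics/scene3.png')[120:300,100:360]]))
E
python3 -c "
from swing import *
for t in(.1,.8,1.4,1.68):
    p,R=pose(t);print(p,manip.ik(p,R))"
python3 swing.py
```

```text
[0.47718966 0.19599641 0.11366506] [ 9.73965331e+00  1.07146497e+00  1.12758947e+02 -3.37785217e-02
  6.57617824e+01  4.33299725e+00]
[0.46977943 0.25417409 0.18324002] [ 16.52507095  -2.77468332 108.81050577  -0.53328935  71.06856127
  10.04434898]
[0.45811931 0.3299098  0.20036844] [ 2.48365778e+01 -2.20311763e-02  1.04301503e+02 -1.17359412e+00
  7.18405385e+01  1.63626042e+01]
[0.45217581 0.36562127 0.19226949] [ 28.44753281   2.77541851 102.32244455  -1.36633147  71.04155936
  18.9002951 ]
0.10 t12.6 [0.4764 0.1959 0.1126] F [-0.4  5.5 -4. ] T [ 0.29 -0.03 -0.03] w0.0111 q6 4.5
0.24 t12.9 [0.4757 0.2034 0.13  ] F [-1.5  2.9 -3.6] T [ 0.11  0.22 -0.05] w0.0112 q6 5.2
0.38 t13.2 [0.4747 0.2132 0.146 ] F [-3.4  0.7 -4.4] T [-0.33  0.42 -0.06] w0.0109 q6 6.2
0.52 t13.5 [0.4732 0.2251 0.1604] F [-4.3  1.  -4.1] T [-0.51  0.72 -0.08] w0.0110 q6 7.3
0.66 t13.8 [0.4714 0.2388 0.1728] F [-5.4 -0.7 -3.3] T [-0.68  0.9  -0.08] w0.0113 q6 8.6
0.80 t14.1 [0.4693 0.2539 0.1831] F [-4.9 -2.5 -2.8] T [-0.89  0.92 -0.15] w0.0110 q6 10.0
0.94 t14.4 [0.467  0.2703 0.1912] F [-4.6 -1.9 -1.8] T [-1.07  0.83 -0.18] w0.0108 q6 11.5
1.08 t14.7 [0.4644 0.2878 0.197 ] F [-5.5 -3.  -2. ] T [-1.04  0.9  -0.2 ] w0.0111 q6 13.0
1.22 t15.1 [0.4616 0.3058 0.2004] F [-5.  -3.2 -1.4] T [-1.25  0.88 -0.28] w0.0110 q6 14.5
1.36 t15.4 [0.4587 0.3245 0.2012] F [-6.4 -3.1 -0.5] T [-1.1   1.01 -0.15] w0.0112 q6 15.9
1.50 t15.7 [0.4557 0.3432 0.1994] F [-7.2 -1.3  1.3] T [-0.74  1.04 -0.18] w0.0105 q6 17.3
1.64 t16.0 [0.4528 0.3614 0.1951] F [-7.6 -1.5  1.3] T [-0.58  1.08 -0.19] w0.0107 q6 18.5
1.68 t16.2 [0.4521 0.3657 0.1938] F [-8.3 -2.9  2.8] T [-1.07  1.11 -0.18] w0.0112 q6 18.9
```

View pics/b3.png

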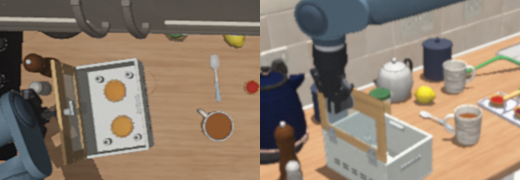

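The top crop shows the lid standing open with all four posts and the floor tarts visible. The scene crop confirms the lid is past upright and nothing is disturbed. Next I'll release, back off and measure the posts from close.

Run:
```python
from h import *
manip.open_jaws()
o=st('open');p=o['tcp_pos']
manip.movel([p[0]-.002,p[1]+.01,.285],rate=.2); st()
manip.movel([.43,.12,.28],down(9.5),rate=.3); st()
im,d,c=shot('wrist','w4.png'); np.savez('w4.npz',im=im,d=d,P=wcloud(d,c))
import pickle;pickle.dump(c,open('w4.pkl','wb'))
im,d,c=shot('top','top4.png'); P=cloud(d,c); np.savez('top4.npz',im=im,d=d,P=P)
for s,n in((-1,0),(1,0)):
  for t in(-1,1): print('expected post',wproj(s2w([s*.088,t*.042,.066]),pickle.load(open('w4.pkl','rb'))))
```

```text
open t17.0 [0.4522 0.3657 0.1923] F [-0.1 -0.1  0.2] T [ 0.02  0.04 -0.03] w0.0852 q6 18.9
 t17.6 [0.4497 0.3754 0.2838] F [ 0.   0.2 -1.1] T [-0.02  0.01  0.03] w0.0858 q6 19.7
 t18.7 [0.4297 0.1205 0.2794] F [0.9 0.4 0.7] T [ 0.01 -0.02 -0.01] w0.0857 q6 -8.5
expected post [259.44981781 120.36657344]
expected post [259.43265886  51.72122415]
expected post [402.22516312 124.38363832]
expected post [402.87728705  58.51179147]
```

View pics/w4.png

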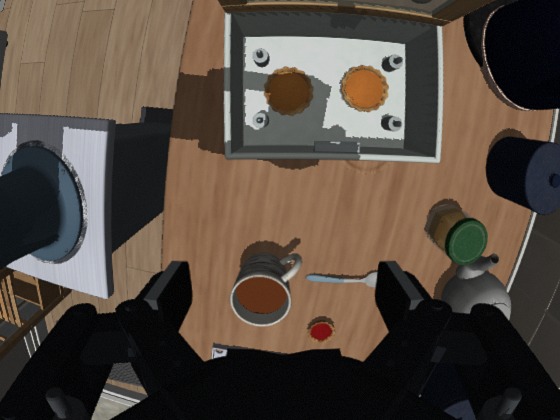

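The wrist view shows the posts at (261,57), (260,119), (393,62) and (392,122). I'll fit the shoulders from depth.

```bash
python3 - <<'E'
from h import *
for f,boxr in(('w4.npz',(35,140,240,415)),('top4.npz',(165,290,130,215))):
    z=np.load(f);P=z['P'];d=z['d']
    b=np.zeros(d.shape,bool);b[boxr[0]:boxr[1],boxr[2]:boxr[3]]=1
    a=np.radians(YAW);Rt=np.array([[np.cos(a),np.sin(a)],[-np.sin(a),np.cos(a)]])
    L=(P[...,:2]-SAFE[:2])@Rt.T
    inn=b&(d>0)&(abs(L[...,0])<.108)&(abs(L[...,1])<.068)
    for nm,lo,hi in(('shoulder',.036,.047),('pin',.048,.075)):
        pts=[]
        for sx in(-1,1):
            for sy in(-1,1):
                m=inn&(P[...,2]>lo)&(P[...,2]<hi)&(abs(L[...,0]-sx*.088)<.02)&(abs(L[...,1]-sy*.042)<.02)
                q=P[m];print(f,nm,sx,sy,m.sum(),np.round(q.mean(0),4) if len(q) else '',np.round(L[m].mean(0)-[sx*.088,sy*.042],4) if len(q) else '')
E
python3 - <<'E'
import numpy as np
z=np.load('w4.npz');P=z['P']
for v,u in((57,261),(119,260),(62,393),(122,392),(52,259),(115,258),(58,396)): print(v,u,np.round(P[v,u],4),z['im'][v,u])
E
```

```text
w4.npz shoulder -1 -1 150 [0.3885 0.1852 0.0416] [-0.0009  0.0004]
w4.npz shoulder -1 1 146 [0.3747 0.2671 0.0417] [-0.001  -0.0005]
w4.npz shoulder 1 -1 135 [0.559  0.214  0.0417] [-0.004   0.0006]
w4.npz shoulder 1 1 134 [0.5456 0.2955 0.0418] [-0.0038 -0.0007]
w4.npz pin -1 -1 33 [0.3885 0.1856 0.0601] [-0.0008  0.0008]
w4.npz pin -1 1 44 [0.3749 0.2674 0.0593] [-0.0007 -0.0003]
w4.npz pin 1 -1 43 [0.5598 0.2142 0.0578] [-0.0032  0.0008]
w4.npz pin 1 1 41 [0.546  0.296  0.0582] [-0.0032 -0.0003]
top4.npz shoulder -1 -1 0  
top4.npz shoulder -1 1 0  
top4.npz shoulder 1 -1 31 [0.5633 0.213  0.0412] [ 0.0001 -0.001 ]
top4.npz shoulder 1 1 30 [0.549  0.2961 0.0415] [-0.0002 -0.0007]
top4.npz pin -1 -1 0  
top4.npz pin -1 1 0  
top4.npz pin 1 -1 8 [0.5627 0.2128 0.0603] [-0.0005 -0.0011]
top4.npz pin 1 1 9 [0.5496 0.295  0.0577] [ 0.0002 -0.0019]
57 261 [0.3763 0.2657 0.0437] [74 78 78]
119 260 [0.3896 0.1867 0.0624] [79 82 83]
62 393 [0.5443 0.2949 0.0423] [107 113 114]
122 392 [0.5571 0.2154 0.042 ] [122 128 128]
52 259 [0.3751 0.2674 0.0661] [ 99 105 105]
115 258 [0.3848 0.1913 0.0425] [173 180 180]
58 396 [0.5442 0.2986 0.0529] [58 59 60]
```

Run:
```python
from h import *
manip.movel([.452,-.35,.22],down(0.9),rate=.35); st()
im,d,c=shot('wrist','w5.png');P=wcloud(d,c);np.savez('w5.npz',im=im,d=d,P=P)
hsv=cv2.cvtColor(im,cv2.COLOR_RGB2HSV)
b=(d>0)&(abs(P[...,0]-.458)<.125)&(abs(P[...,1]+.254)<.075)
m=b&(P[...,2]>.045);r=cv2.minAreaRect(P[m][:,:2].astype(np.float32));print('handle',m.sum(),r,np.median(P[m][:,2]),P[m][:,2].max())
m=b&(P[...,2]>.003)&(P[...,2]<.02)&(hsv[...,1]<70)
n,l,s,_=cv2.connectedComponentsWithStats(m.astype(np.uint8));k=1+np.argmax(s[1:,4]);mm=l==k
r=cv2.minAreaRect(P[mm][:,:2].astype(np.float32));print('tray',mm.sum(),r)
# holes: below tray floor, near corners
for sx in(-1,1):
  for sy in(-1,1):
    h=(abs(P[...,0]-.458-sx*.088)<.014)&(abs(P[...,1]+.254-sy*.042)<.014)&(d>0)&(hsv[...,1]>70)
    print('hole',sx,sy,h.sum(),P[h].mean(0)-[.458+sx*.088,-.254+sy*.042,0] if h.any() else '')
print(wproj([.458,-.254,.06],c))
```

```text
t20.3 [ 0.4523 -0.3488  0.2203] F [-0.2 -0.1  0.1] T [-0.   -0.03  0.06] w0.0856 q6 -50.0
handle 928 ((0.45273205637931824, -0.2733628451824188), (0.04023486375808716, 0.11127078533172607), 0.0020690506789833307) 0.06176855582771674 0.35931464392956275
tray 8960 ((0.45612674951553345, -0.2546962797641754), (0.2007158249616623, 0.10881854593753815), 0.9507322311401367)
hole -1 -1 69 [-1.80348308e-03 -2.25297279e-03 -4.21445658e-05]
hole -1 1 85 [-0.00239332  0.00153775 -0.00018629]
hole 1 -1 99 [-0.00068799 -0.00332677  0.0005593 ]
hole 1 1 81 [ 7.86848667e-04  1.80237599e-03 -6.17858318e-05]
[290.96885022  96.31003024]
```

View pics/w5.png

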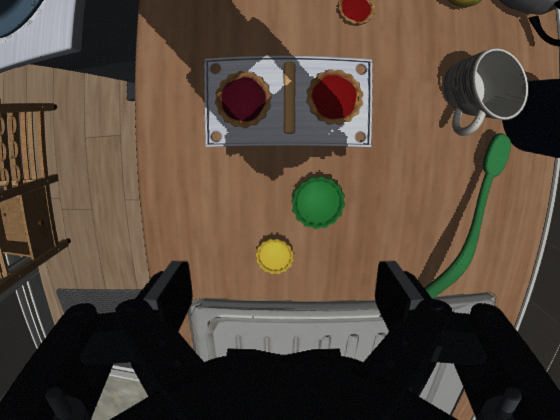

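The wrist view shows the tray with its handle at (290,97), both tarts on it and clear access. The fit gives its centre at (0.457, -0.2545) and its yaw as 0.95°.

Run:
```python
from h import *
R=down(.95)
manip.movel(tip(.457,-.2545,.13),R,rate=.25); st()
manip.movel(tip(.457,-.2545,.037),R,rate=.1); st('down')
manip.grasp(90); o=st('grip')
if .009<o['width']<.016:
    manip.movel(tip(.457,-.2545,.057),rate=.06); o=st('lift')
    manip.movel(tip(.457,-.2545,.24),rate=.15); o=st('up')
    im,d,c=shot('wrist','w6.png');P=wcloud(d,c)
    shot('top','top6.png')
    cv2.imwrite('pics/b6.png',np.hstack([cv2.imread('pics/top6.png')[140:320,260:460],cv2.imread('pics/w6.png')[60:240,150:420]]))
```

```text
t21.1 [ 0.458  -0.2555  0.0915] F [ 0.1  0.3 -0.4] T [ 0.01 -0.03  0.03] w0.0852 q6 -42.5
down t22.2 [ 0.4576 -0.255  -0.0023] F [ 0.2 -0.1  0.1] T [ 0.02 -0.01  0.01] w0.0856 q6 -42.5
grip t22.9 [ 0.457  -0.2546 -0.0027] F [-1.6  0.9  3.1] T [0.07 0.19 0.01] w0.0109 q6 -42.5
lift t23.3 [ 0.4571 -0.2546  0.0173] F [ 0.8 -0.4 -5. ] T [ 0.07  0.03 -0.01] w0.0108 q6 -42.5
up t24.7 [ 0.4564 -0.254   0.1987] F [-0.3 -0.2 -4. ] T [-0.03 -0.03  0.02] w0.0107 q6 -42.5
```

View pics/b6.png

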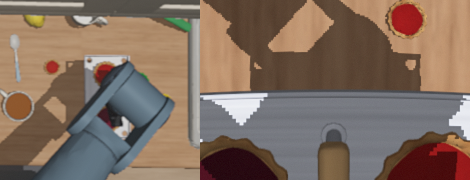

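```bash
sed -i 's/^YAW=.*/YAW=9.5; SAFE=np.array([.4683,.2407,0]);/' h.py
python3 - <<'E'
from h import *
manip.movel(tip(SAFE[0],SAFE[1],.24),down(9.5),rate=.14); manip.wait(.3); o=st('over')
im,d,c=shot('wrist','w7.png');P=wcloud(d,c)
a=np.radians(YAW);Rt=np.array([[np.cos(a),np.sin(a)],[-np.sin(a),np.cos(a)]])
L=(P[...,:2]-o['tcp_pos'][:2])@Rt.T; z=P[...,2]
hsv=cv2.cvtColor(im,cv2.COLOR_RGB2HSV)
m=(d>0)&(abs(L[...,0])<.11)&(abs(L[...,1])<.07)&(z>.18)&(z<.225)&(hsv[...,1]<60)
# +y edge: per local-x bin, max L_y, and height of edge
for lo in np.arange(-.1,.1,.025):
    k=m&(L[...,0]>=lo)&(L[...,0]<lo+.025)
    if k.sum()>20: print('%.3f n%d ymax %.4f  z at edge %.4f  z floor %.4f'%(lo,k.sum(),np.percentile(L[k][:,1],98),np.median(z[k&(L[...,1]>.050)]) ,np.median(z[k&(L[...,1]<.048)])))
print('x range',np.percentile(L[m][:,0],[1,99]))
E
```

```text
over t28.8 [0.4683 0.2407 0.2   ] F [-0.2 -0.6 -4. ] T [ 0.03 -0.02 -0.03] w0.0106 q6 5.4
-0.100 n3972 ymax 0.0534  z at edge 0.2149  z floor 0.2079
-0.075 n1964 ymax 0.0536  z at edge 0.2149  z floor 0.2075
-0.050 n2872 ymax 0.0535  z at edge 0.2150  z floor 0.2075
-0.025 n3721 ymax 0.0533  z at edge 0.2149  z floor 0.2075
-0.000 n3527 ymax 0.0488  z at edge nan  z floor 0.2075
0.025 n2467 ymax 0.0536  z at edge 0.2151  z floor 0.2076
0.050 n1765 ymax 0.0537  z at edge 0.2150  z floor 0.2076
0.075 n3733 ymax 0.0535  z at edge 0.2150  z floor 0.2082
x range [-0.09918605  0.09779997]
  return _methods._mean(a, axis=axis, dtype=dtype,
  ret = ret.dtype.type(ret / rcount)
```

View pics/w7.png

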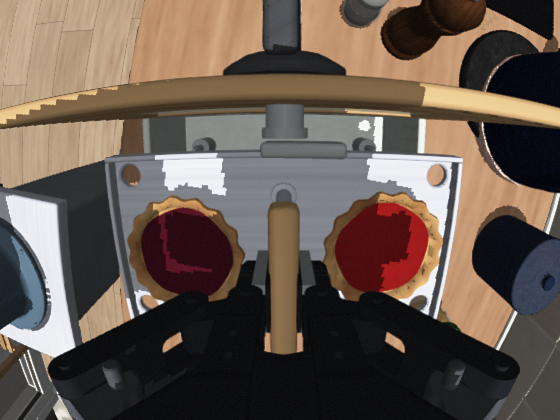

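The wrist view shows the tray level, with both tarts on it and its edge within 0.5 mm of where it should be. The lid's cam bar at (303,150) hangs above the path, so before descending I'll check how far it sticks out.

Run:
```python
from h import *
o=st()
im,d,c=shot('wrist');P=wcloud(d,c)
a=np.radians(YAW);Rt=np.array([[np.cos(a),np.sin(a)],[-np.sin(a),np.cos(a)]])
L=(P[...,:2]-SAFE[:2])@Rt.T; z=P[...,2]
C=-np.array(c['R']).T@c['t'];print('cam',Rt@(C[:2]-SAFE[:2]),C[2])
k=np.zeros(d.shape,bool);k[140:157,265:345]=1
print('cambar',np.percentile(L[k],[2,50,98],axis=0),np.percentile(z[k],[2,50,98]))
for z_ in(.22,.20,.18,.16): 
    manip.movel(tip(SAFE[0],SAFE[1],z_),rate=.06);o=st('%.2f'%z_)
    if abs(o['ft_force'][2]+4)>6 or np.hypot(*o['ft_force'][:2])>6: print('STOP');break
shot('scene','s8.png');shot('top','t8.png')
cv2.imwrite('pics/b8.png',np.vstack([cv2.resize(cv2.imread('pics/s8.png')[100:320,140:340],(600,660))[:420],]))
```

```text
t28.9 [0.4683 0.2407 0.2   ] F [-0.6 -1.1 -3.3] T [-0.01  0.02 -0.06] w0.0108 q6 5.4
cam [-0.00080333  0.06837731] 0.37745973163796426
cambar [[-0.0075572   0.04736634]
 [ 0.00744255  0.05814489]
 [ 0.04561922  0.06065749]] [0.00557909 0.25539744 0.25762665]
0.22 t29.4 [0.468  0.2406 0.1793] F [-0.5 -0.2 -3.8] T [-0.01 -0.05 -0.05] w0.0109 q6 5.4
0.20 t29.9 [0.468  0.2406 0.1595] F [ 0.4 -0.2 -2.9] T [-0.05 -0.02 -0.02] w0.0105 q6 5.4
0.18 t30.4 [0.468  0.2406 0.1395] F [-0.4  0.1 -3.6] T [-0.03 -0.02  0.01] w0.0107 q6 5.4
0.16 t30.8 [0.468  0.2406 0.1195] F [ 0.8  0.5 -3.3] T [ 0.01 -0.06 -0.06] w0.0107 q6 5.4
```

View pics/b8.png

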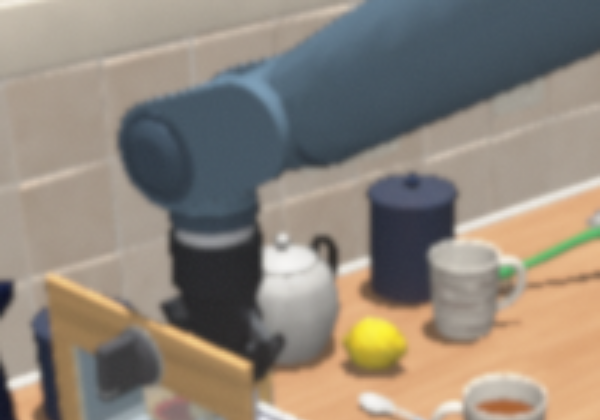

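Run:
```python
from h import *
a=np.radians(YAW);Rt=np.array([[np.cos(a),np.sin(a)],[-np.sin(a),np.cos(a)]])
for n in('scene','top'):
    im,d,c=shot(n);P=cloud(d,c);L=(P[...,:2]-SAFE[:2])@Rt.T;z=P[...,2]
    b=(d>0)&(abs(L[...,0])<.15)&(im[...,2].astype(int)>=im[...,0])&(im.sum(2)<420)
    for lo in np.arange(.2,.56,.02):
        k=b&(z>lo)&(z<lo+.02)&(L[...,1]>-.1)&(L[...,1]<.2)
        if k.sum()>15: print(n,'%.2f'%lo,k.sum(),'y',np.round(np.percentile(L[k][:,1],[2,98,100]),3),'x',np.round(np.percentile(L[k][:,0],[2,98]),3))
```

```text
scene 0.20 64 y [0.078 0.084 0.085] x [0.008 0.087]
scene 0.22 103 y [-0.013  0.125  0.126] x [-0.021  0.065]
scene 0.24 335 y [-0.003  0.126  0.128] x [-0.063  0.051]
scene 0.26 240 y [-0.004  0.125  0.126] x [-0.043  0.028]
scene 0.28 155 y [-0.007  0.037  0.038] x [-0.04   0.003]
scene 0.30 212 y [-0.013  0.038  0.04 ] x [-0.039  0.005]
scene 0.32 219 y [-0.014  0.037  0.041] x [-0.038  0.013]
scene 0.34 202 y [-0.014  0.037  0.039] x [-0.037  0.007]
scene 0.36 165 y [-0.015  0.059  0.06 ] x [-0.039  0.017]
scene 0.38 210 y [0.047 0.067 0.068] x [-0.073  0.028]
scene 0.40 384 y [0.014 0.067 0.068] x [-0.113  0.03 ]
scene 0.42 587 y [0.007 0.066 0.068] x [-0.143  0.023]
scene 0.44 555 y [-0.042  0.058  0.061] x [-0.147  0.013]
scene 0.46 405 y [-0.042  0.054  0.056] x [-0.146 -0.024]
scene 0.48 210 y [0.003 0.049 0.05 ] x [-0.149 -0.074]
scene 0.50 98 y [0.003 0.03  0.03 ] x [-0.149 -0.107]
scene 0.52 23 y [-0.002  0.018  0.019] x [-0.15  -0.133]
top 0.38 34 y [-0.066  0.037  0.038] x [-0.061  0.007]
top 0.40 226 y [-0.067  0.044  0.056] x [-0.084  0.04 ]
top 0.42 993 y [-0.066  0.051  0.058] x [-0.088  0.04 ]
top 0.44 1671 y [-0.065  0.053  0.056] x [-0.095  0.027]
top 0.46 1079 y [-0.065  0.05   0.053] x [-0.12  -0.014]
top 0.48 1243 y [-0.062  0.045  0.049] x [-0.14  -0.064]
top 0.50 799 y [-0.056  0.022  0.029] x [-0.148 -0.097]
top 0.52 467 y [-0.045  0.014  0.019] x [-0.149 -0.125]
```

The wide part of the wrist stays above the cam bar and inboard of the lid (y 0.068 against 0.085), so the descent is clear.

Run:
```python
from h import *
for z_ in(.13,.11,.102,.097,.093,.089,.086,.083,.081,.080,.079,.078,.077):
    manip.movel(tip(SAFE[0],SAFE[1],z_),rate=.06 if z_>.105 else .03);o=st('%.3f'%z_)
    f=o['ft_force']
    if f[2]>1 or np.hypot(*f[:2])>10: print('STOP');break
im,d,c=shot('wrist','w9.png')
```

```text
0.130 t31.7 [0.4683 0.2407 0.0898] F [-0.4  0.1 -3.6] T [ 0.05 -0.02 -0.03] w0.0104 q6 5.4
0.110 t32.2 [0.4679 0.2406 0.0694] F [ 0.1  0.2 -3.8] T [-0.04 -0.01 -0.04] w0.0105 q6 5.4
0.102 t32.6 [0.4681 0.2407 0.0618] F [ 0.1 -0.1 -2.9] T [ 0.02 -0.02 -0.02] w0.0103 q6 5.4
0.097 t32.9 [0.4681 0.2406 0.0567] F [-0.2 -0.1 -3.2] T [-0.03 -0.03 -0.04] w0.0110 q6 5.4
0.093 t33.2 [0.468  0.2406 0.0527] F [-0.1  0.8 -3.9] T [-0.03  0.04  0.01] w0.0105 q6 5.4
0.089 t33.5 [0.468  0.2406 0.0487] F [-0.3  0.1 -3.9] T [ 0.03 -0.    0.01] w0.0104 q6 5.4
0.086 t33.7 [0.4681 0.2406 0.0457] F [ 0.   0.5 -3.8] T [-0.06  0.01  0.01] w0.0105 q6 5.4
0.083 t34.0 [0.4681 0.2406 0.0427] F [-0.7  1.1 -3.2] T [ 0.04 -0.01 -0.04] w0.0110 q6 5.4
0.081 t34.2 [0.4682 0.2407 0.0408] F [ 0.8  0.2 -3.8] T [ 0.01 -0.   -0.01] w0.0106 q6 5.4
0.080 t34.5 [0.4682 0.2407 0.0399] F [ 0.6 -0.  -2.8] T [ 0.   -0.01 -0.01] w0.0107 q6 5.4
0.079 t34.7 [0.4686 0.2408 0.0393] F [-2.1  0.5 -1.3] T [ 0.02  0.   -0.01] w0.0105 q6 5.4
0.078 t35.0 [0.4686 0.2408 0.0392] F [-4.7 -2.4  6.1] T [-0.2   0.69 -0.02] w0.0107 q6 5.4
STOP
```

View pics/w9.png

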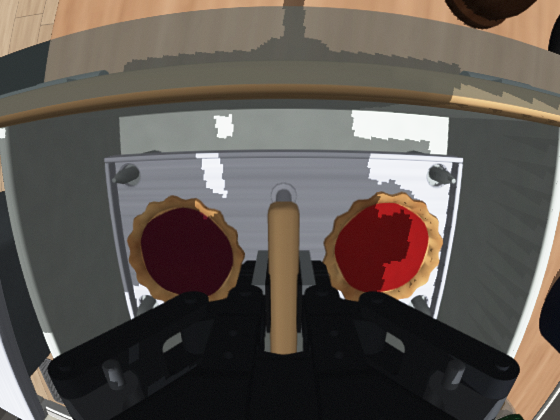

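The wrist view shows pins through all four corner holes, at (128,172), (438,172), (147,305) and (420,303), with the tray at shoulder height and the tarts in place. I'll release and retreat straight up.

Run:
```python
from h import *
manip.movel(tip(SAFE[0],SAFE[1],.0788),rate=.03)
manip.open_jaws(); st('open')
manip.movel(tip(SAFE[0],SAFE[1],.13),rate=.08); st()
manip.movel(tip(SAFE[0]-.01,SAFE[1]-.01,.26),rate=.2); st()
manip.movel([.40,.02,.25],rate=.3); manip.wait(.3); st()
im,d,c=shot('wrist');P=wcloud(d,c)
im2,d2,c2=shot('top','t10.png')
a=np.radians(YAW);Rt=np.array([[np.cos(a),np.sin(a)],[-np.sin(a),np.cos(a)]])
for n,P,d in(('w',P,d),('t',cloud(d2,c2),d2)):
    L=(P[...,:2]-SAFE[:2])@Rt.T;z=P[...,2]
    for sx in(-1,1):
      for sy in(-1,1):
        k=(d>0)&(abs(L[...,0]-sx*.08)<.022)&(abs(L[...,1]-sy*.036)<.02)&(z>.035)&(z<.052)
        print(n,sx,sy,k.sum(),np.median(z[k]) if k.any() else '')
cv2.imwrite('pics/b10.png',cv2.resize(np.hstack([cv2.cvtColor(im,cv2.COLOR_RGB2BGR)[0:220,180:460],cv2.imread('pics/t10.png')[120:300,60:320][:, :].copy() if 0 else cv2.resize(cv2.imread('pics/t10.png')[150:300,80:240],(235,220))]),None,fx=1.5,fy=1.5))
```

```text
open t36.0 [0.4683 0.2407 0.0388] F [0.2 0.3 1.3] T [0.02 0.03 0.02] w0.0854 q6 5.4
 t36.8 [0.468  0.2406 0.0897] F [-0.   0.2 -0.2] T [-0.02 -0.01  0.01] w0.0852 q6 5.4
 t37.6 [0.4574 0.2305 0.2183] F [-1.3 -0.4 -1.1] T [ 0.04  0.01 -0.  ] w0.0854 q6 4.5
 t38.8 [0.4    0.0207 0.2497] F [-0.2 -0.1  0. ] T [-0.08 -0.    0.03] w0.0852 q6 -23.0
w -1 -1 885 0.04700332058897863
w -1 1 0 
w 1 -1 684 0.04706137121122714
w 1 1 59 0.0475901122871682
t -1 -1 165 0.04638277260251579
t -1 1 133 0.04622869433065388
t 1 -1 176 0.04626525986688762
t 1 1 121 0.04638873071846325
```

View pics/b10.png

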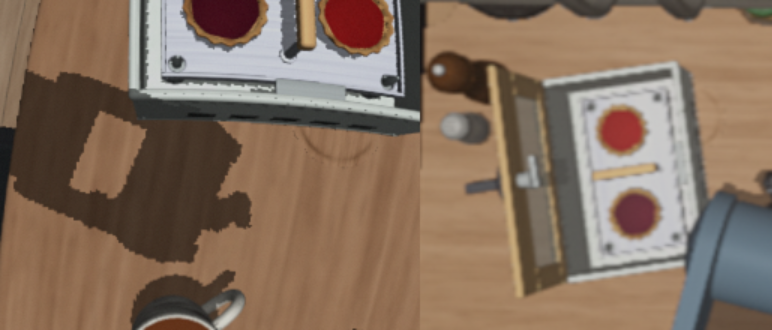

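The tray floor reads z ≈ 0.0465 at all four corners (42 + 5 mm expected), so it is flat on the shoulders. Both tarts are on it, the lid is open, and the robot is touching nothing.

```bash
python3 -c "
from h import *
print(manip.hand_in())"
```

```text
the job is handed in; nothing more can be done
None
```

The job is handed in: the latch is released, the lid stands open past upright, and the tray sits flat on all four posts with both tarts on it, after about 39 s on the robot's clock.

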